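Turn the parts carousel to the red bin

TASK

Turn the parts carousel on the repair bench by gently pushing its rim with the fingertips (the blue pegs along the rim are there to be pushed) until the red bin faces squarely the white pointer on the carousel's foot, and leave it at rest there. Only push: lift nothing, do not touch the solder reel in the red bin, and leave the flask, the tape and the cup around the carousel standing where they are.

Things in the scene. Friction and masses are not known exactly. Their poses are not given: they have to be found in the camera images.
- foot: Fixed dark steel foot of the carousel: a disc 240 mm across, 26 mm high, with a tongue 36 mm wide and 26 mm high that sticks out at its front to 195 mm from the axis (55 mm beyond the turntable's rim). Origin on the turntable's axis at bench height; z up; its -x axis points from the axis to the white pointer, roughly towards the robot (up to 0.5 rad off).
- pointer (a point): Inner end of the white pointer, a strip 22 mm wide lying radially on the foot's tongue: 150 mm from the turntable's axis, 30 mm above the bench.
- turntable: Grey disc, 280 mm across, 14 mm thick, top 44 mm above the bench; turns endlessly either way about the vertical axis through its origin (centre of its underside). z up; -x points to the red bin. The bearing is slightly stiff (0.15 N m, 1 to 2 N at the rim): it stays where it is left. It carries six bins with a blue peg midway between each two.
- red_mark (a point): Point on the top edge of the turntable's rim straight outwards of the middle of the red bin, 140 mm from the axis, 44 mm above the bench.
- red_bin (a point): Centre of the red bin's floor, 77 mm from the axis. Six open bins (one red, five yellow) stand at 60 degree steps, each 60 mm long radially (47 to 107 mm from the axis), 50 mm wide, 40 mm tall above the disc (26 mm at the outer front). The rim lane outside them (110 to 140 mm from the axis) is free apart from the pegs.
- peg (a point): Middle (half-way up) of one of six alike upright blue pegs, the one 30 degrees anticlockwise (seen from above) of the red bin. Pegs are 12 mm thick, 36 mm tall above the disc (tops 80 mm above the bench), 128 mm from the axis, at 60 degree steps: 30, 90, 150 ... degrees from the turntable's x axis.
- reel_centre (a point): Centre of a loose aluminium solder reel (36 mm across, 32 mm tall, 60 g) standing in the red bin; it rides along and is not to be touched. Its top is 79 mm above the bench.
- flask_centre (a point): Middle (half-way up) of a loose small amber bottle with a white cap, 44 mm across, 105 mm tall, standing beside the carousel; bystander.
- tape_centre (a point): Middle of a loose black roll of tape lying flat, 80 mm across, 24 mm tall; bystander.
- cup_centre (a point): Middle (half-way up) of a loose blue ceramic cup, 64 mm across, 70 mm tall; bystander. The three bystanders stand 235 to 255 mm from the turntable's axis.

How it is judged:
By the outcome, as a careful person would: the job done as asked, in the order asked, and still so for the second after the job is handed in, with the robot touching nothing.
It also fails if it takes over 64 s, if anything falls off the work surface, if the arm or the gripper's body presses on something with over 40 N, if the wrist force passes 120 N, or if a joint passes its speed limit or range.

ROBOT

A 6-joint arm with a two-finger parallel gripper is mounted at the origin on the work surface. World frame = base frame: x ahead of the robot, y to its left, z up, the work surface at z = 0. Lengths are in m, angles in rad, forces in N, time in s.
With the tool pointing down it reaches from about 0.35 to 0.925 m from the base axis. Payload 6.4 kg.
Tool frame: the origin (TCP) lies midway between the tips of the shut fingers; the grasp point (between the pads) lies 19 mm behind it; z points along the fingers, y is the line along which they close (so a half turn about z gives the same grasp; the last joint's range is limited). The gripper opens to 85 mm and grips with 20 to 120 N. Pads are 22 mm wide; open, the fingers measure 114 mm over their backs; the gripper's body (76 mm by 85 mm) begins 54 mm behind the grasp point. The pads swing forward as they close: fully open they stand 13 mm farther back than shut.
Start: joints at [-1.407, 0.245, 1.558, -0, 1.339, -0.174], TCP at [0.215, -0.613, 0.231] pointing down, gripper open.
Joint ranges: [-3.13, 3.13], [-1.02, 2.26], [0.13, 2.54], [-0.95, 4.09], [0.21, 2.88], [-2.74, 2.74]. Speed limits (rad/s): [2.57, 2.57, 3.14, 3.14, 3.14, 3.14].

INTERFACE

Orientations are given as [roll, pitch, yaw] about the fixed x, y, z axes, in that order (R = Rz(yaw) Ry(pitch) Rx(roll)).
In Python, from station import goto, servo_line, move_joints, move_gripper, dwell, solve_ik, get_obs, camera, camera_info, PlanningError, job_done gives the robot as it stands. The module is installed in compiled form; this text tells all that it offers. Calls block until the motion is done:
- goto(position, orientation): joint-space move of the TCP to a pose.
- servo_line(position, frame=None, max_speed=0.15, f_stop=None): straight line of the TCP; frame=None keeps the orientation; max_speed is the mean speed in m/s. With f_stop (N) it stops when the force on the tool has changed by that much, and returns True; else False.
- move_joints(angles): joint-space move.
- move_gripper(opening): finger opening in m; the grip force is fixed at half the most; returns when the fingers have stopped.
- dwell(seconds).
- solve_ik(position, orientation): joint angles nearest the present ones, or None.
- get_obs(): the state.
- camera(name): name is "side" or "top" or "wrist"; returns the picture (420x560x3 uint8, red, green, blue); there is no depth.
- camera_info(name): a dict with "K" (3x3 intrinsics, pixels), "T" (4x4, takes a point from camera to world coordinates). Camera axes: x right, y up, looking along -z (the intrinsics and any distortion apply to the point x, -y, -z); pixel columns grow to the right and rows downward; lengths in m; the calibration is good to about 2 mm. A picture is of the moment at which its call begins: read the wrist's pose just before it. camera_info takes no time and is no camera call; for the wrist camera it gives the pose at the moment of the call.
A pose or a line that the arm cannot do raises PlanningError and nothing moves.
- job_done(): hands the job in; it is judged then, once.
The state is a dict: "t": time; "qpos": joint angles; "joint_velocities": joint speeds; "effort": joint torques, N m; "tool_pos": TCP position; "ee_rot": TCP orientation; "force": force on the tool from outside, world axes, zero at the start; "ft_torque": the same for the moment, N m; "grip_width": finger opening in m; "grip_force": force on a finger pad.
Only numpy, scipy, OpenCV 4.12 (cv2) and the standard library are available. Lean on these libraries where they do the work, as an engineer would, in place of code of your own. Each camera call takes 0.05 s, during which the arm holds its last target. There are 200 camera calls.

## Working session

There is one attempt and no reset: what is moved stays moved. The work goes in short steps, each a Python script; the robot and the scene stay as the last script left them, time stands still between calls to the robot, and variables do not carry over. Pictures are saved under pics/ and viewed, at most 10 in all, crops included, and the job is handed in when it is done.

```bash
mkdir -p pics; python3 - <<'E'
from station import *
import cv2,numpy as np
for n in("top","side"):
    i=camera_info(n); print(n,i); cv2.imwrite(f"pics/{n}0.png",camera(n)[:,:,::-1])
print(get_obs()["t"])
E
```

```text
top {'K': array([[468.18285166,   0.        , 279.6538707 ],
       [  0.        , 468.18285166, 208.16129274],
       [  0.        ,   0.        ,   1.        ]]), 'T': array([[-0.02722557,  0.9833149 , -0.17986266,  0.43561111],
       [-0.99950527, -0.0239434 ,  0.02039443,  0.04883781],
       [ 0.01574762,  0.18032893,  0.9834803 ,  0.9915057 ],
       [ 0.        ,  0.        ,  0.        ,  1.        ]])}
side {'K': array([[386.10428207,   0.        , 282.75060789],
       [  0.        , 386.10428207, 215.56641968],
       [  0.        ,   0.        ,   1.        ]]), 'T': array([[-0.99035458,  0.0615017 , -0.12415853,  0.47680112],
       [-0.13648542, -0.58736642,  0.79772954,  0.78542706],
       [-0.02386483,  0.80698094,  0.59009511,  0.60700142],
       [ 0.        ,  0.        ,  0.        ,  1.        ]])}
0.1
```

View pics/top0.png

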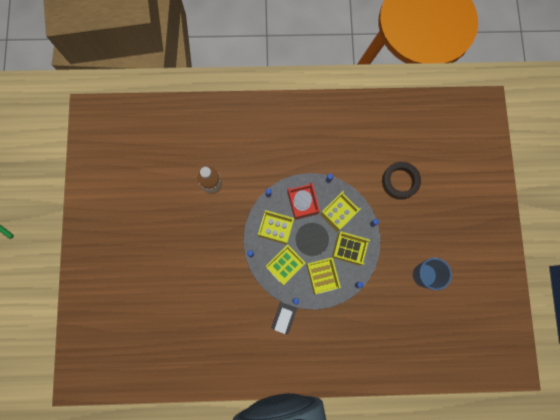

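View pics/side0.png

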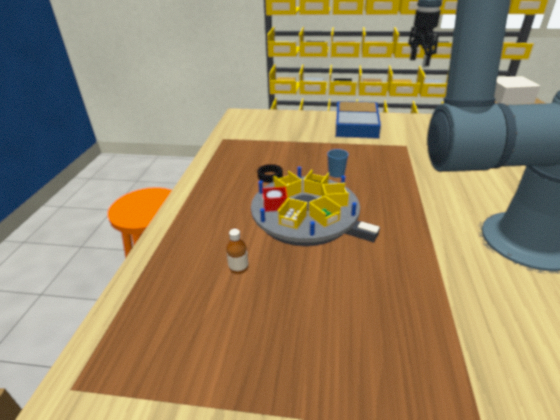

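Top view: carousel centre is near px (312,240), with the red bin at (303,201), almost opposite the white pointer at (284,320). Blue pegs are spread along the rim. The flask is at (208,178), the tape at (402,180) and the cup at (435,274). The next step is to measure these.

```bash
cat > h.py <<'E'
from station import *
import cv2,numpy as np
def ray(n,uv,z,info=None):
    i=info or camera_info(n);K,T=i["K"],i["T"]
    d=T[:3,:3]@np.array([(uv[0]-K[0,2])/K[0,0],-(uv[1]-K[1,2])/K[1,1],-1]);o=T[:3,3]
    return (o+d*(z-o[2])/d[2])[:2]
def blobs(m,amin):
    n,_,s,c=cv2.connectedComponentsWithStats(m.astype(np.uint8))
    return [c[k] for k in range(1,n) if s[k,4]>=amin]
def measure(im=None):
    """axis centre, peg angles, pointer angle from the top picture"""
    im=camera("top") if im is None else im
    h=cv2.cvtColor(im,cv2.COLOR_RGB2HSV).astype(int);H,S,V=h[...,0],h[...,1],h[...,2]
    yy,xx=np.mgrid[:420,:560];near=np.hypot(xx-312,yy-240)<80
    pegs=np.array([ray("top",c,.07) for c in blobs((H>105)&(H<130)&(S>110)&(V>50)&near,8)])
    red=[(c,ray("top",c,.06)) for c in blobs(((H<6)|(H>174))&(S>170)&(V>90)&near,30)]
    wh=(V>170)&(S<40)&(np.hypot(xx-284,yy-320)<25)
    ptr=[ray("top",c,.03) for c in blobs(wh,40)]
    return pegs,red,ptr,h
E
python3 - <<'E'
from h import *
im=camera("top");p,r,w,h=measure(im)
print(p,r,w)
A=np.c_[2*p,np.ones(len(p))];s=np.linalg.lstsq(A,(p**2).sum(1),rcond=None)[0];c=s[:2];print("c",c,np.sqrt(s[2]+c@c))
a=np.degrees(np.arctan2(*(p-c).T[::-1]));print("peg",a,a%60)
for q in r: print("red",np.degrees(np.arctan2(*(q[1]-c)[::-1])))
for q in w: print("ptr",q,np.degrees(np.arctan2(*(q-c)[::-1])),np.hypot(*(q-c)))
for n,uv,z in(("flask",(207,173),.105),("tape",(402,180),.024),("cup",(435,273),.07)):
    q=ray("top",uv,z);print(n,q,np.hypot(*(q-c)),np.degrees(np.arctan2(*(q-c)[::-1])))
x,y,w_,h_=225,150,240,190
cv2.imwrite("pics/crop0.png",cv2.resize(im[150:340,230:400,::-1],None,fx=3,fy=3,interpolation=cv2.INTER_CUBIC))
E
```

```text
[[ 0.66698364 -0.07368103]
 [ 0.63901569  0.05233857]
 [ 0.57220265 -0.16081488]
 [ 0.51627214  0.09096808]
 [ 0.44952462 -0.12206801]
 [ 0.42150206  0.00406919]] [(array([291.42857143, 194.42857143]), array([0.63378384, 0.00479246])), (array([305.88732394, 210.61971831]), array([ 0.59962229, -0.02340005]))] [array([0.38304008, 0.02847464])]
c [ 0.54424953 -0.03488866] 0.12882602534754256
peg [ -17.54009656   42.62792611  -77.48440944  102.53281097 -137.37532131
  162.39149456] [42.45990344 42.62792611 42.51559056 42.53281097 42.62467869 42.39149456]
red 23.902663965323445
red 11.721292275113028
ptr [0.38304008 0.02847464] 158.54271388004986 0.1732148821058126
flask [0.67076775 0.17001293] 0.2408142866293987 58.30639415258675
tape [ 0.66726329 -0.23389288] 0.23395526243706968 -58.277861429151734
cup [ 0.46743817 -0.2714762 ] 0.24874414726776525 -107.98672693732127
```

View pics/crop0.png

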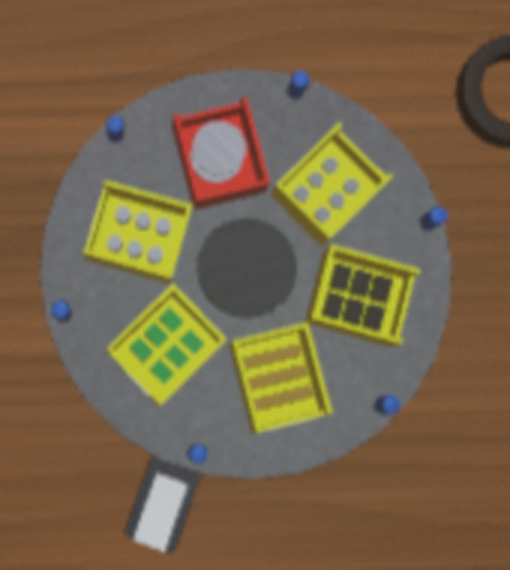

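The pegs put the axis at (0.544,-0.035). The red bin bears 12.5° and the pointer 158.5°, so the table needs +146° anticlockwise. I'll check inverse kinematics for the sweep.

```bash
cat >> h.py <<'E'
C=np.array([.5442,-.0349]);R=.129
def pose(deg,z,flip=0,r=R):
    a=np.radians(deg); yaw=a+flip*np.pi   # tool y tangential
    yaw=(yaw+np.pi)%(2*np.pi)-np.pi
    return [*(C+r*np.array([np.cos(a),np.sin(a)])),z],[np.pi,0,yaw]
E
python3 - <<'E'
from h import *
o=get_obs();print(o["ee_rot"],o["grip_width"])
for p in(-77.5,-17.5,-137.4):
  for f in(0,1):
    print(p,f,[None if (q:=solve_ik(*pose(p+d,.055,f))) is None else np.round(q[[0,4,5]],2).tolist() for d in(-12.5,30,70,110,136.5)])
E
```

```text
[-3.14012170e+00 -2.85883218e-04  3.37790021e-01] 0.0852690795724555
-77.5 0 [[-0.49, 0.99, 2.65], [-0.38, 1.04, 2.02], [-0.24, 1.06, 1.46], [-0.12, 1.05, 0.88], [-0.06, 1.02, 0.48]]
-77.5 1 [[-0.49, 0.99, -0.49], [-0.38, 1.04, -1.12], [-0.24, 1.06, -1.68], [-0.12, 1.05, -2.26], [-0.06, 1.02, -2.66]]
-17.5 0 [[-0.32, 1.06, 1.77], [-0.18, 1.06, 1.17], [-0.07, 1.03, 0.58], [-0.03, 0.98, -0.08], [-0.07, 0.96, -0.58]]
-17.5 1 [[-0.32, 1.06, -1.37], [-0.18, 1.06, -1.97], [-0.07, 1.03, -2.56], None, [-0.07, 0.96, 2.56]]
-137.4 0 [[-0.48, 0.95, -2.58], None, [-0.44, 1.02, 2.31], [-0.31, 1.06, 1.74], [-0.22, 1.06, 1.36]]
-137.4 1 [[-0.48, 0.95, 0.56], [-0.52, 0.97, -0.21], [-0.44, 1.02, -0.83], [-0.31, 1.06, -1.4], [-0.22, 1.06, -1.78]]
```

```bash
python3 - <<'E'
from h import *
P=-137.4
move_gripper(0.0)
goto(*pose(P-13,.16,1)); servo_line(pose(P-13,.055,1)[0],max_speed=.1)
o=get_obs();print(o["t"],o["force"],o["tool_pos"])
for d in np.linspace(-13,132,13)[1:]:
    q,e=pose(P+d,.055,1); servo_line(q,e,max_speed=.06)
o=get_obs();print(o["t"],o["force"],o["tool_pos"])
q,e=pose(P+129,.055,1);servo_line(q,e,max_speed=.05);servo_line([*q[:2],.2],max_speed=.15)
print(get_obs()["t"])
cv2.imwrite("pics/top1.png",camera("top")[:,:,::-1])
E
```

```text
4.1417 [-0.49803044 -0.09524815 -0.16216212] [ 0.43260518 -0.09890807  0.05563199]
11.3417 [-0.02331289 -0.28564038  0.43735176] [ 0.67260752 -0.04728043  0.05501189]
12.7417
```

View pics/top1.png

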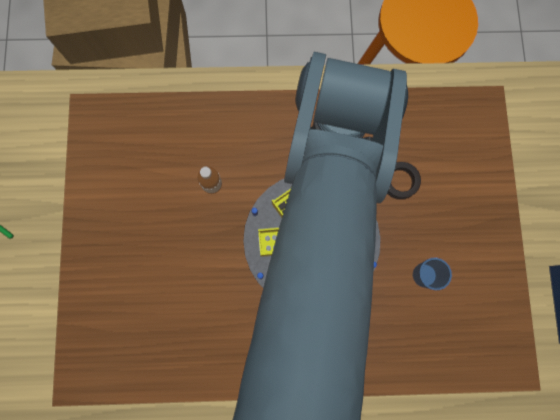

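The arm hides most of the carousel, though nothing has been disturbed. I'll swing it aside and measure.

```bash
cat >> h.py <<'E'
def look():
    p,_,w,_=measure();d=p-C;d=d[abs(np.hypot(*d.T)-.128)<.012]
    a=np.degrees(np.arctan2(d[:,1],d[:,0]));m=np.degrees(np.angle(np.exp(6j*np.radians(a)).mean()))/6
    w=w[0]-C;return m%60,len(a),np.round(a,1).tolist(),np.degrees(np.arctan2(w[1],w[0]))
E
python3 - <<'E'
from h import *
move_joints([-1.0,.245,1.558,0,1.339,-.17])
print(look(),get_obs()["t"])
im=camera("top");cv2.imwrite("pics/crop1.png",cv2.resize(im[150:340,190:460,::-1],None,fx=2.9,fy=2.9,interpolation=cv2.INTER_CUBIC))
E
```

```text
(np.float64(3.9810537933567196), 6, [4.1, -56.1, 64.0, -116.0, 123.9, -176.0], np.float64(158.53322771507473)) 14.6083
```

View pics/crop1.png

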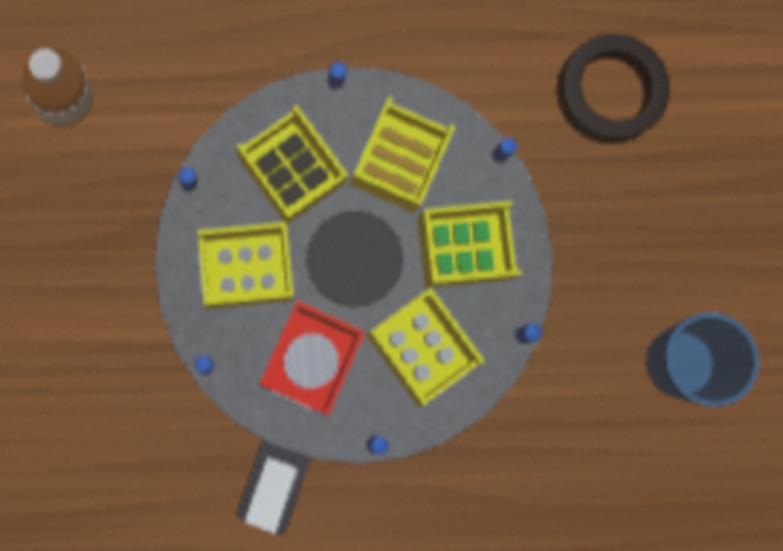

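The red bin is 4.6° short of the pointer, and the flask, tape and cup have not moved. Now a slow finishing push on the near peg at -116°.

```bash
cat >> h.py <<'E'
def push(start,end,flip=1):
    goto(*pose(start,.16,flip)); servo_line(pose(start,.055,flip)[0],max_speed=.1)
    q,e=pose(end,.055,flip); servo_line(q,e,max_speed=.012); dwell(.2); print(get_obs()["force"])
    q,e=pose(start,.055,flip); servo_line(q,e,max_speed=.03); servo_line([*q[:2],.2])
    move_joints([-1.0,.245,1.558,0,1.339,-.17])
E
python3 - <<'E'
from h import *
push(-129,-120.9)
print(look(),get_obs()["t"])
# cross-check of the pointer direction and a look with the wrist camera over the pointer
q=C+.10*np.array([np.cos(2.767),np.sin(2.767)])
goto([q[0],q[1],.30],[np.pi,0,0.]); i=camera_info("wrist");im=camera("wrist")
np.savez("w.npz",im=im,K=i["K"],T=i["T"]);cv2.imwrite("pics/w.png",im[:,:,::-1])
E
```

```text
[ 0.51162467  1.01567766 -1.05345505]
(np.float64(7.75263674343348), 6, [7.7, -52.2, 67.7, -112.1, 127.7, -172.4], np.float64(158.53322771507473)) 22.2667
```

View pics/w.png

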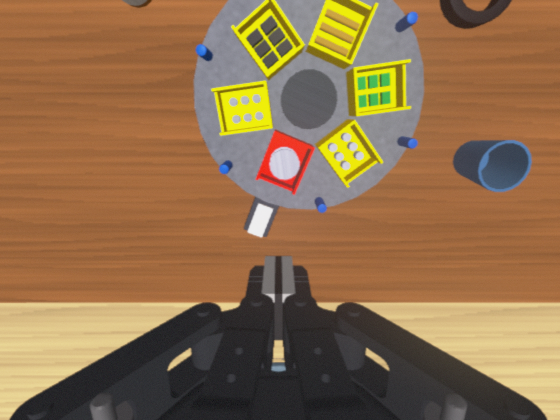

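The wrist view shows the red bin (285,163) almost in line with the pointer (262,218), about 0.8° short. I'll cross-check from this view, then push the remainder.

```bash
python3 - <<'E'
from h import *
d=np.load("w.npz");i={"K":d["K"],"T":d["T"]};im=d["im"]
h=cv2.cvtColor(im,cv2.COLOR_RGB2HSV).astype(int);H,S,V=h[...,0],h[...,1],h[...,2]
yy,xx=np.mgrid[:420,:560]
p=np.array([ray(0,c,.063,i) for c in blobs((H>105)&(H<130)&(S>130)&(V>60)&(np.hypot(xx-309,yy-98)<150),15)])
p=p[abs(np.hypot(*(p-C).T)-.128)<.015]
w=ray(0,blobs((V>170)&(S<40)&(np.hypot(xx-262,yy-218)<25),60)[0],.03,i)
A=np.c_[2*p,np.ones(len(p))];s=np.linalg.lstsq(A,(p**2).sum(1),rcond=None)[0];c=s[:2]
a=lambda v:np.degrees(np.arctan2(v[...,1],v[...,0]))
print(len(p),c,np.sqrt(s[2]+c@c),a(p-c),a(p-c)%60,a(w-c),a(w-C),np.hypot(*(w-c)))
push(-125,-120.9+.8)
l=[look() for _ in range(2)];print(l,get_obs()["t"])
E
```

```text
5 [ 0.54546945 -0.03880658] 0.13168521544509165 [ -51.67345414   68.26631038 -112.49178814  127.00511666 -173.10593094] [8.32654586 8.26631038 7.50821186 7.00511666 6.89406906] 157.67813084744157 158.7326117988498 0.17280091746207107
[-0.1811963   0.22929073  0.96638898]
[(np.float64(8.601729233775027), 6, [8.7, -51.4, 68.5, -111.3, 128.5, -171.4], np.float64(158.53322771507473)), (np.float64(8.618839950543554), 6, [8.7, -51.3, 68.5, -111.3, 128.5, -171.4], np.float64(158.53322771507473))] 30.7
```

```bash
python3 - <<'E'
from h import *
im=camera("top");h=measure(im)[3]
g=((h[...,1]<60)&(h[...,2]>50)&(h[...,2]<140)).astype(np.uint8);yy,xx=np.mgrid[:420,:560];g[np.hypot(xx-312,yy-240)>75]=0
g=cv2.morphologyEx(g,cv2.MORPH_OPEN,np.ones((3,3),np.uint8))
w=((h[...,1]<40)&(h[...,2]>170)&(np.hypot(xx-284,yy-320)<25))
pts=np.array([ray("top",(x,y),.03) for y,x in np.argwhere(w)]);v=np.linalg.svd(pts-pts.mean(0))[2][0];print("strip axis",np.degrees(np.arctan2(v[1],v[0]))%180)
k=max(cv2.findContours(g,0,cv2.CHAIN_APPROX_NONE)[0],key=cv2.contourArea)
q=np.array([ray("top",p,.044) for p in cv2.convexHull(k)[:,0]]);q=q[abs(np.hypot(*(q-C).T)-.14)<.006]
s=np.linalg.lstsq(np.c_[2*q,np.ones(len(q))],(q**2).sum(1),rcond=None)[0];print("disc centre",s[:2],np.sqrt(s[2]+s[:2]@s[:2]),len(q))
cv2.imwrite("pics/crop2.png",cv2.resize(im[150:340,190:460,::-1],None,fx=2.9,fy=2.9,interpolation=cv2.INTER_CUBIC))
E
```

```text
strip axis 157.96626946443791
disc centre [ 0.54349286 -0.03404884] 0.13900410679820016 42
```

View pics/crop2.png

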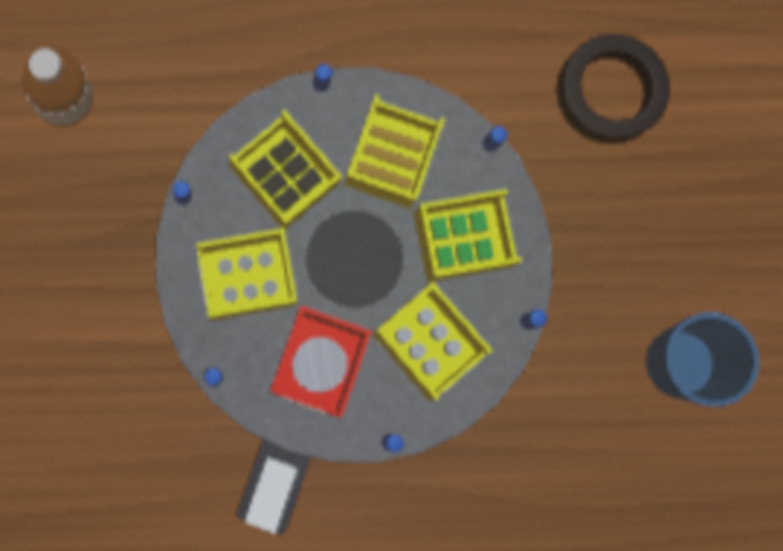

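The red bin at (320,363) lines up with the pointer at (272,494) and the disc centre. The flask, tape and cup are where they started, and the arm is clear.

```bash
python3 -c "
from station import *
print(job_done())"
```

```text
the job is handed in; nothing more can be done
None
```

The red bin now faces the white pointer to within about half a degree by my camera measurements, the table is at rest, the reel, flask, tape and cup were not touched, and I handed the job in at about 31 s on the robot's clock.

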